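# Set up a slide projection bench on an optical rail

## Robot

A 7-joint arm with a two-finger parallel gripper is mounted at the origin on a cart in front of the work surface, level with it; the furniture and walls round the work are solid. World frame = base frame: x ahead of the robot, y to its left, z up, the work surface at z = 0. Lengths are in mm, angles in rad, forces in N, time in s.
With the tool pointing down it reaches from about 425 to 1025 mm from the base axis. Payload 3.6 kg.
Tool frame: the origin (TCP) lies on the centre line of the jaws, within the pads' length; the fingertips stand 11 mm ahead of it and the grasp point (between the pads) lies 8 mm behind it (arm.tips_ahead is the distance from the TCP to the fingertips, in mm); z points along the fingers, y is the line along which they close (so a half turn about z gives the same grasp; the last joint's range is limited). The gripper opens to 85 mm and grips with 20 to 120 N. Pads are 22 mm wide; open, the fingers measure 114 mm over their backs; the gripper's body (76 mm by 85 mm) begins 54 mm behind the grasp point. The pads swing forward as they close: fully open they stand 13 mm farther back than shut.
Start: joints at [1.242, 0.591, 0.048, 1.609, -0.033, 0.943, -0.034], TCP at [169.376, -704.941, 215.302] pointing down, gripper open.
Joint ranges: [-2.69, 2.69], [-0.47, 2.24], [-1.27, 1.36], [0.19, 2.51], [-1.53, 4.68], [0.08, 2.07], [-3.09, 3.09]. Speed limits (rad/s): [2.57, 2.57, 3.14, 3.14, 3.14, 3.14, 3.14].

## Interface

Orientations are given as [roll, pitch, yaw] about the fixed x, y, z axes, in that order (R = Rz(yaw) Ry(pitch) Rx(roll)).
In Python, from cell import arm gives the robot as it stands.
- The arm moves only by the shell command python3 -m jog 'ROWS' [FORCE]. ROWS is JSON, a list of rows, each an object with "claw": the finger opening in m, from 0 to 0.0854; "delta_pos": the shift along the tool's x, y, z in m, a list of three; "spin": the turn about the tool's z in rad. In form: [{"claw": claw, "delta_pos": [x, y, z], "spin": spin}, ...]. A call has 1 to 12 rows; each row is the pose to reach, as a shift and turn from the pose commanded when the call began, along the tool's axes at that moment; what a row does not reach only later rows make up. A row lasts 1/12 s, in which the tool goes at most 41.7 mm and 7.16 degrees, less where a joint would pass 70% of its speed; a pose out of reach is approached as far as the arm can. A call with a gripper value outside its range is refused whole. The fingers move at their own pace and stop on an object; FORCE is the grip in N (left out, the last holds). Time passes only in rows, so rows that repeat a pose let the fingers close. It gives the time, the measured TCP pose, the force, the opening and the grip force at its end, in the units of the state.
- arm.observe(): the state, without advancing time (a new reading comes with each control period).
- arm.snapshot(name): name is "scene" or "side" or "wrist"; returns the picture (480x640x3 uint8, red, green, blue); there is no depth.
- arm.camera_params(name): a dict with "fov_y" (degrees; the focal length in pixels is half the picture's height over the tangent of half this angle, whatever the lens; pixels are square), "cx", "cy" (the principal point, pixels), "dist" ([k1, k2, p1, p2, k3] as OpenCV has them; the pictures are not rectified), "world_to_cam" (4x4, takes a point from world to camera coordinates). Camera axes: x right, y down, z forward; pixel columns grow to the right and rows downward; lengths in mm; the calibration is good to about 2 mm. A picture is of the moment at which its call begins: read the wrist's pose just before it. camera_params takes no time and is no camera call; for the wrist camera it gives the pose at the moment of the call.
- arm.close_job(): hands the job in; it is judged then, once.
The state is a dict: "time_s": time; "joints": joint angles; "qd": joint speeds; "joint_efforts": joint torques, N m; "eef_pos": TCP position; "eef_rot": TCP orientation; "force": force on the tool from outside, world axes, zero at the start; "torque": the same for the moment, N m; "gripper_width": finger opening in mm; "finger_force": force on a finger pad.
Only numpy, scipy, OpenCV 4.12 (cv2) and the standard library are available. Lean on these libraries where they do the work, as an engineer would, in place of code of your own. Each camera call takes 0.05 s, during which the arm holds its last target. There are 200 camera calls.

## Task

Set up the slide projection on the optical rail in the order the light takes: next to the lamp the big condenser lens, close after it the slide holder with the grid, then the small barrel-shaped projection lens about midway between slide and screen, and the screen up against the end stop at the other end. Where parts stand close (lamp to condenser, condenser to slide, screen to stop) leave a gap of about a centimetre at most between their feet, and seat every foot fully down and square on the rail. Do not tip any optic over, and leave the log book, the loupe and the tape where they are.

Things in the scene. Friction and masses are not known exactly. Their poses are not given: they have to be found in the camera images.
- rail: Aluminium optical rail fixed on the table, 310 mm long along its y, base 60 mm wide and 5 thick, 22 mm high. Its ridge tapers from 36 mm wide below to 16 mm at the flat top; the saddles' channels (14 mm deep, mouth 35 mm, ceiling 19 mm wide) slide smoothly over it and centre themselves from about 6 mm off. Origin: centre of the underside, z up.
- lamp: Light source fixed on the rail 135 mm from its middle, at one end or the other: white frosted globe over black cooling fins on a black foot 36 mm long along the rail, its top 95 mm above the table. It shines all round. Origin: on the rail's centre line, at the middle of the foot's underside, 8 mm above the table; y along the rail.
- end_stop: Low black stop block with a round knob, fixed on the rail at the other end from the lamp, 135 mm from the rail's middle; 12 mm long along the rail, 50 mm wide. Origin: on the rail's centre line, under the middle of the block, 8 mm above the table; top of the knob 51 mm above the table; y along the rail.
- condenser: Condenser: bulging clear 40 mm lens in a black square plate 50 mm wide (x), 12 thick (y), 36 to 86 mm up. Saddle foot 54 (x) x 36 (y) x 26 mm, channel along y below. Origin: centre of the foot's underside, z up, y = optical axis (61 mm up); 8 mm above the table when seated. 0.25 kg; a half turn is the same. Grip its side edges from above, closing along x, pads 55 to 80 mm above the origin.
- slide_holder: Slide holder: thin black frame 50 mm wide (x), 8 thick (y), 36 to 86 mm up, glass with dark grid. Saddle foot 54 (x) x 36 (y) x 26 mm, channel along y below. Origin: centre of the foot's underside, z up, y = optical axis (61 mm up); 8 mm above the table when seated. 0.23 kg; a half turn is the same. Grip its side edges from above, closing along x, pads 55 to 80 mm above the origin.
- projection_lens: Lens barrel 33 mm in diameter, 46 long (y), in a black plate 40 mm wide (x), 10 thick, 41 to 81 mm up. Saddle foot 54 (x) x 36 (y) x 26 mm, channel along y below. Origin: centre of the foot's underside, z up, y = optical axis (61 mm up); 8 mm above the table when seated. 0.26 kg; a half turn is the same. Grip its side edges from above, closing along x, pads 55 to 80 mm above the origin.
- screen: Screen: white panel in aluminium frame, 60 mm wide (x), 9 thick (y), 33 to 89 mm up. Saddle foot 54 (x) x 36 (y) x 26 mm, channel along y below. Origin: centre of the foot's underside, z up, y = optical axis (61 mm up); 8 mm above the table when seated. 0.23 kg; a half turn is the same. Grip its side edges from above, closing along x, pads 55 to 80 mm above the origin.
- log_book: Bystander: blue log book, 210x153x14 mm, lying flat. Leave it alone.
- loupe: Bystander: loupe with black top, 39 mm diameter, 42 mm high. Leave it alone.
- tape: Bystander: brown tape roll, 61 mm diameter, 19 mm high, lying flat. Leave it alone.

How it is judged:
By the outcome, as a careful person would: the job done as asked, in the order asked, and still so for the second after the job is handed in, with the robot touching nothing.
It also fails if it takes over 102 s, if anything falls off the work surface, if the arm or the gripper's body presses on something with over 40 N, if the wrist force passes 120 N, or if a joint passes its speed limit or range.

## Working session

There is one attempt and no reset: what is moved stays moved. The work goes in short steps, Python scripts to look and compute and a shell command to move; the robot and the scene stay as the last step left them, time stands still between calls to the robot, and variables do not carry over. Pictures are saved under pics/ and viewed, at most 14 in all, crops included, and the job is handed in when it is done.

```bash
ls; mkdir -p pics
cat > h.py <<'E'
import numpy as np, cv2, pickle
from cell import arm
def snap(n,f):
    P=arm.camera_params(n); im=arm.snapshot(n)
    cv2.imwrite(f'pics/{f}.png',im[:,:,::-1]); pickle.dump(P,open(f'pics/{f}.pkl','wb')); return im,P
def load(f): return cv2.imread(f'pics/{f}.png'),pickle.load(open(f'pics/{f}.pkl','rb'))
def K(P):
    f=240/np.tan(np.radians(P['fov_y'])/2); return np.array([[f,0,P['cx']],[0,f,P['cy']],[0,0,1.]])
def ray(P,uv):
    p=cv2.undistortPoints(np.array([[uv]],float),K(P),np.array(P['dist'],float))[0,0]
    T=np.array(P['world_to_cam']);R=T[:3,:3];c=-R.T@T[:3,3];d=R.T@np.array([p[0],p[1],1]);return c,d/np.linalg.norm(d)
def onz(P,uv,z):
    c,d=ray(P,uv);return c+d*(z-c[2])/d[2]
def tri(*obs):
    A=np.zeros((3,3));b=np.zeros(3);L=[]
    for P,uv in obs:
        c,d=ray(P,uv);M=np.eye(3)-np.outer(d,d);A+=M;b+=M@c;L.append((c,M))
    x=np.linalg.solve(A,b);return x,[float(np.linalg.norm(M@(x-c))) for c,M in L]
def proj(P,X):
    T=np.array(P['world_to_cam']);r=cv2.Rodrigues(T[:3,:3])[0]
    return cv2.projectPoints(np.array(X,float).reshape(-1,1,3),r,T[:3,3],K(P),np.array(P['dist'],float))[0][:,0]
E
python3 - <<'E'
from h import *
np.set_printoptions(precision=3,suppress=True)
for n in ['scene','side','wrist']:
    im,P=snap(n,n+'0'); T=np.array(P['world_to_cam']); print(n,P['fov_y'],P['dist'],-T[:3,:3].T@T[:3,3],T[2,:3])
print(arm.observe())
E
```

```text
pics
scene 42.63837175990276 [0.036 0.    0.    0.    0.   ] [ 615.52  -818.785  923.435] [-0.053  0.705 -0.707]
side 56.51782882896155 [-0.094  0.     0.     0.     0.   ] [ 225.469 -844.922  479.271] [ 0.307  0.852 -0.423]
wrist 58.54710999120096 [-0.073  0.     0.     0.     0.   ] [ 236.861 -688.606  371.89 ] [-0.262 -0.062 -0.963]
{'time_s': 0.15, 'joints': array([ 1.242,  0.592,  0.048,  1.61 , -0.033,  0.943, -0.034]), 'qd': array([-0.   , -0.003,  0.002, -0.002, -0.   ,  0.   ,  0.001]), 'joint_efforts': array([  0.002, -54.925,   1.549, -19.845,   0.01 ,   0.006,   0.   ]), 'eef_pos': array([ 169.211, -704.277,  214.378]), 'eef_rot': array([-3.14 ,  0.   ,  0.236]), 'force': array([-0.186,  0.414,  0.368]), 'torque': array([ 0.047, -0.006, -0.033]), 'finger_force': 0.0, 'gripper_width': 85.29019425013527}
```

View pics/scene0.png

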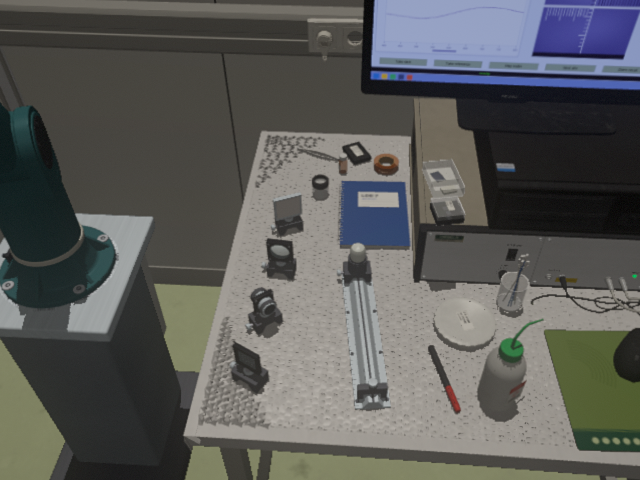

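View pics/side0.png

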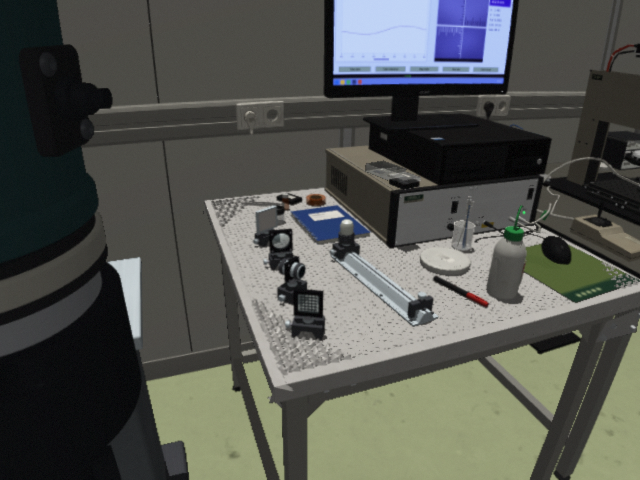

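The scene view shows, from far to near: screen (288,212), condenser (281,257), projection lens (264,308) and slide holder (249,366). The lamp is at the rail's far end (358,262) and the stop at the near end (372,392). The side view shows the same parts at (265,225), (281,248), (292,280) and (308,312).

Run:
```python
from h import *
im,P=load('scene0'); c=im[180:420,200:400]; cv2.imwrite('pics/c1.png',cv2.resize(c,None,fx=2.5,fy=2.5,interpolation=cv2.INTER_CUBIC)[:, :])
im,P=load('side0'); c=im[190:345,240:440]; cv2.imwrite('pics/c2.png',cv2.resize(c,None,fx=3.8,fy=3.8,interpolation=cv2.INTER_CUBIC))
for n,uv in dict(railfar=(357,278),railnear=(372,402),screenfoot=(289,233),cond=(281,275),proj=(265,327),slide=(250,385)).items():
    print(n,onz(load('scene0')[1],uv,0).round())
```

```text
railfar [609.   2.   0.]
railnear [ 644. -274.   -0.]
screenfoot [458. 122.   0.]
cond [456.   0.   0.]
proj [ 442. -131.    0.]
slide [ 434. -255.    0.]
```

View pics/c1.png

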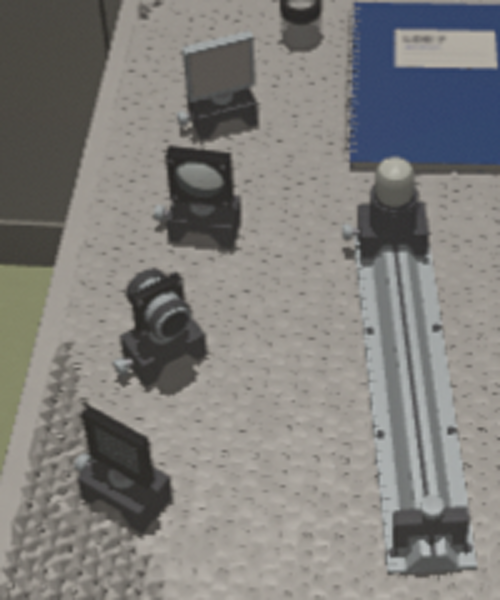

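View pics/c2.png

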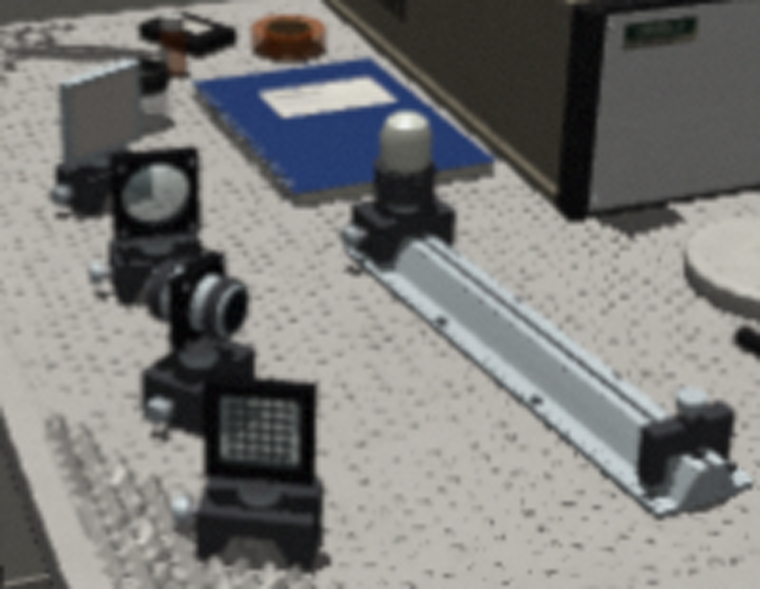

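The crops confirm that all four optics stand upright along x of about 440–460. The slide holder and projection lens are turned by 20–30°. Next I'll take precise wrist views from above the table.

```bash
python3 -m jog '[{"claw":0.085,"delta_pos":[0.236,-0.274,-0.136],"spin":0},{"claw":0.085,"delta_pos":[0.236,-0.274,-0.136],"spin":0},{"claw":0.085,"delta_pos":[0.236,-0.274,-0.136],"spin":0},{"claw":0.085,"delta_pos":[0.236,-0.274,-0.136],"spin":0},{"claw":0.085,"delta_pos":[0.236,-0.274,-0.136],"spin":0},{"claw":0.085,"delta_pos":[0.236,-0.274,-0.136],"spin":0},{"claw":0.085,"delta_pos":[0.236,-0.274,-0.136],"spin":0},{"claw":0.085,"delta_pos":[0.236,-0.274,-0.136],"spin":0},{"claw":0.085,"delta_pos":[0.236,-0.274,-0.136],"spin":0},{"claw":0.085,"delta_pos":[0.236,-0.274,-0.136],"spin":0}]' 60
python3 -m jog '[{"claw":0.085,"delta_pos":[0.236,-0.274,0],"spin":-1.461},{"claw":0.085,"delta_pos":[0.236,-0.274,0],"spin":-1.461},{"claw":0.085,"delta_pos":[0.236,-0.274,0],"spin":-1.461},{"claw":0.085,"delta_pos":[0.236,-0.274,0],"spin":-1.461},{"claw":0.085,"delta_pos":[0.236,-0.274,0],"spin":-1.461},{"claw":0.085,"delta_pos":[0.236,-0.274,0],"spin":-1.461},{"claw":0.085,"delta_pos":[0.236,-0.274,0],"spin":-1.461},{"claw":0.085,"delta_pos":[0.236,-0.274,0],"spin":-1.461},{"claw":0.085,"delta_pos":[0.236,-0.274,0],"spin":-1.461},{"claw":0.085,"delta_pos":[0.236,-0.274,0],"spin":-1.461},{"claw":0.085,"delta_pos":[0.236,-0.274,0],"spin":-1.461},{"claw":0.085,"delta_pos":[0.236,-0.274,0],"spin":-1.461}]'
python3 - <<'E'
from h import *
im,P=snap('wrist','w1'); T=np.array(P['world_to_cam']); print((-T[:3,:3].T@T[:3,3]).round(1),T[2,:3].round(3))
print(onz(P,(320,240),0).round(), [onz(P,q,0).round() for q in [(0,0),(639,0),(0,479),(639,479)]])
print(arm.observe()['joints'])
E
```

```text
time_s: 0.98
eef_pos: [339.2, -377.6, 353.5]
eef_rot: [3.141, -0.004, 0.245]
force: [0.5, -0.6, -0.2]
gripper_width: 84.9
finger_force: 0.0
time_s: 1.98
eef_pos: [500.3, -61.3, 350.8]
eef_rot: [-3.141, -0.0, 1.704]
force: [-1.0, -1.0, 0.2]
gripper_width: 85.2
finger_force: 0.0
[492.6   6.3 508.5] [ 0.035 -0.268 -0.963]
[ 514. -141.    0.] [array([114.,  93.,   0.]), array([836., 189.,   0.]), array([  56., -608.,    0.]), array([1077., -472.,    0.])]
[ 0.44180421  0.18930613 -0.47793539  1.92105864  0.09947146  1.05505441
  0.05573683]
```

View pics/w1.png

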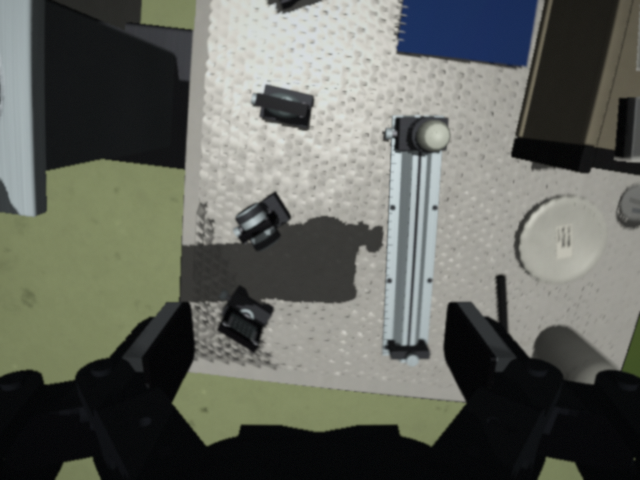

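The wrist view shows condenser (285,103), projection lens (262,218), slide holder (246,318), lamp (425,133) and stop (407,350). I'll take a second view about 130 mm along +y for triangulation.

```bash
python3 -m jog '[{"claw":0.085,"delta_pos":[0.13,0.03,0],"spin":0},{"claw":0.085,"delta_pos":[0.13,0.03,0],"spin":0},{"claw":0.085,"delta_pos":[0.13,0.03,0],"spin":0},{"claw":0.085,"delta_pos":[0.13,0.03,0],"spin":0},{"claw":0.085,"delta_pos":[0.13,0.03,0],"spin":0},{"claw":0.085,"delta_pos":[0.13,0.03,0],"spin":0}]'
python3 - <<'E'
from h import *
im,P=snap('wrist','w2')
A=load('w1')[0][60:380,180:460]; B=im[0:420,180:460][:,:,::-1]
a=cv2.resize(A,None,fx=1.87,fy=1.87,interpolation=cv2.INTER_CUBIC)
cv2.imwrite('pics/c3.png',a); print(a.shape)
for n,q in dict(scr=(458,122,60),cond=(456,0,60),proj=(442,-131,60),slide=(434,-255,60),lamp=(610,0,60),stop=(640,-262,40)).items(): print(n,proj(P,q).round())
cv2.imwrite('pics/c4.png',cv2.resize(B,None,fx=1.42,fy=1.42,interpolation=cv2.INTER_CUBIC))
E
```

```text
time_s: 2.53
eef_pos: [513.5, 70.6, 351.0]
eef_rot: [-3.141, 0.001, 1.697]
force: [0.7, 0.2, -0.2]
gripper_width: 85.4
finger_force: 0.0
(598, 524, 3)
scr [[270. 126.]]
cond [[257. 239.]]
proj [[236. 343.]]
slide [[224. 428.]]
lamp [[396. 256.]]
stop [[381. 438.]]
```

View pics/c3.png

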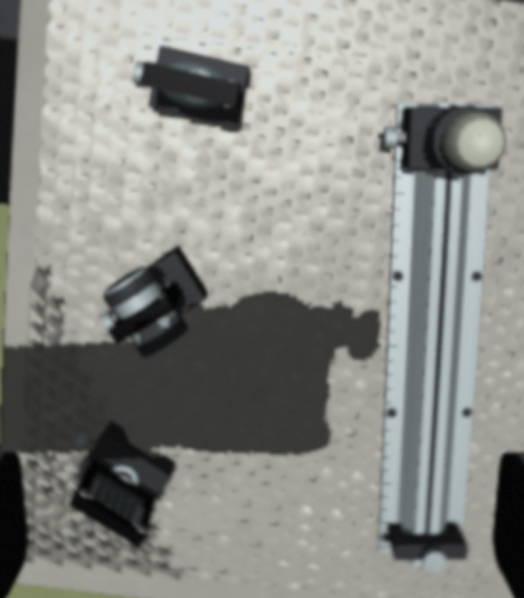

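View pics/c4.png

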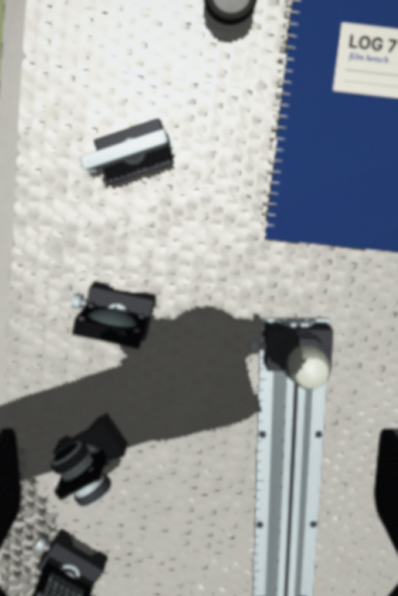

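The crops show the rail screws clearly, and the plate tops and feet roughly. I'll make one brightened montage with pixel ticks to read the corners.

Run:
```python
from h import *
S=3.5
def tile(f,cx,cy):
    im=load(f)[0]; x0,y0=int(cx-28),int(cy-42)
    im=cv2.copyMakeBorder(im,60,60,60,60,cv2.BORDER_CONSTANT)[y0+60:y0+144,x0+60:x0+116]
    im=(255*(im/255.)**.5).astype(np.uint8)
    t=cv2.resize(im,None,fx=S,fy=S,interpolation=cv2.INTER_CUBIC)
    for x in range(x0,x0+56):
        if x%10==0: cv2.line(t,(int((x-x0+.5)*S),0),(int((x-x0+.5)*S),5),(0,0,255),1); cv2.putText(t,str(x),(int((x-x0)*S)-8,15),0,.33,(0,0,255),1)
    for y in range(y0,y0+84):
        if y%10==0: cv2.line(t,(0,int((y-y0+.5)*S)),(5,int((y-y0+.5)*S)),(0,0,255),1); cv2.putText(t,str(y),(7,int((y-y0+.5)*S)+3),0,.33,(0,0,255),1)
    return cv2.copyMakeBorder(t,2,2,2,2,cv2.BORDER_CONSTANT,value=(0,255,0))
a=np.hstack([tile('w1',285,103),tile('w1',260,220),tile('w1',246,320),tile('scene0',288,215)])
b=np.hstack([tile('w2',260,225),tile('w2',244,325),tile('w2',232,405),tile('w2',270,107)])
m=np.vstack([a,b]); print(m.shape); cv2.imwrite('pics/m1.png',m)
g=lambda f,q:(load(f)[1],q)
for s1,s2 in [((397,275),(263,434)),((476,275),(319,434)),((391,412),(259,523)),((467,412),(313,523))]:
    q1=(s1[0]/1.87+180-.25,s1[1]/1.87+60-.25); q2=(s2[0]/1.42+180-.15,s2[1]/1.42-.15)
    X,e=tri(g('w1',q1),g('w2',q2)); print(X.round(1),np.round(e,1), onz(load('w1')[1],q1,5).round(1), onz(load('w2')[1],q2,5).round(1))
```

```text
(596, 800, 3)
[593.5 -86.7   8.2] [0.5 0.5] [593.7 -87.2   5. ] [594.6 -88.2   5. ]
[643.1 -79.4  10.9] [0.4 0.4] [644.4 -80.3   5. ] [645.1 -82.    5. ]
[ 606.  -180.5    5. ] [0.5 0.5] [ 606.5 -180.6    5. ] [ 605.4 -180.3    5. ]
[ 656.5 -173.     7.3] [0.5 0.5] [ 657.8 -173.9    5. ] [ 656.7 -174.3    5. ]
```

View pics/m1.png

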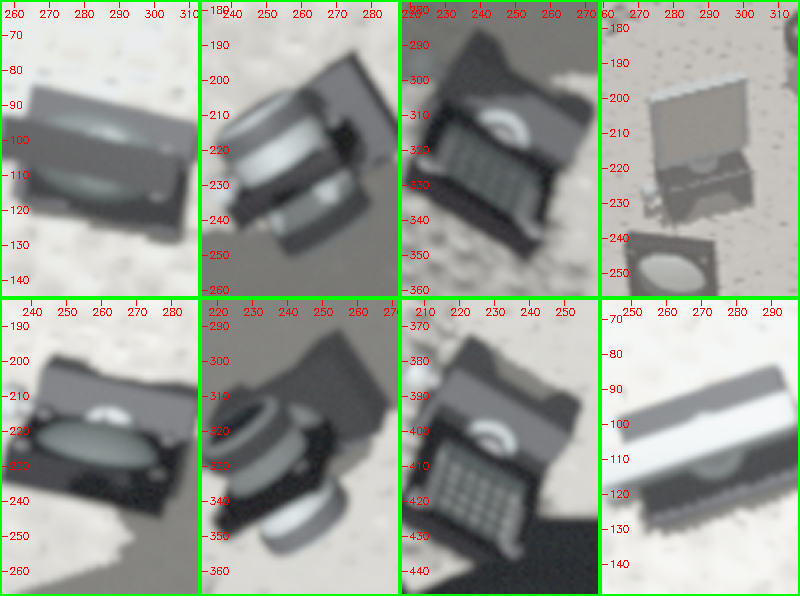

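Run:
```python
from h import *
np.set_printoptions(precision=1,suppress=True)
g=lambda f,q:(load(f)[1],q)
W1=load('w1')[1];W2=load('w2')[1];S=load('scene0')[1]
mid=np.array([625.5,-130.9]);th=.1306;u=np.array([-np.sin(th),np.cos(th)]);n=np.array([np.cos(th),np.sin(th)])
R=lambda l,a,z:np.r_[mid+u*l+n*a,z]
print('rail far end corners w2',proj(W2,[R(155,-30,5),R(155,30,5)]),'seen ~(371.5,225),(412,225)')
print('lamp foot front w1',proj(W1,[R(117,-27,34),R(117,27,34),R(117,-27,8)]),'seen (396?,152)')
print('rail near end w1',proj(W1,[R(-155,-30,5),R(-155,30,5)]),'stop inner top',proj(W1,[R(-129,-25,30),R(-129,25,30)]))
def two(name,a,b,z,P):
    A=onz(P,a,z);B=onz(P,b,z);d=(B-A)[:2];print(name,'z',z,A[:2],B[:2],'mid',((A+B)/2)[:2],'len %.1f ang %.1f'%(np.hypot(*d),np.degrees(np.arctan2(d[1],d[0]))))
two('cond foot back top w1',(265,84.5),(313.7,95),26,W1)
two('cond foot front bottom w1',(260.5,119),(308,129),0,W1)
two('cond foot back bot w2',(245,199),(289,206.5),0,W2)
two('cond foot back top w2',(243,205),(288,217),26,W2)
two('cond plate top w2',(231.5,234.5),(278,245),86,W2)
two('slide foot back bot w1',(240,285),(272,307),0,W1)
two('slide plate top w1',(219,327),(254,352),86,W1)
two('slide foot back bot w2',(224,374),(256,391),0,W2)
two('slide foot back top w2',(219,383),(250,405),26,W2)
two('proj foot w1 back bot',(274,192),(287,219),0,W1)
two('proj foot w2 back bot',(253,292),(269,313),0,W2)
two('screen back foot w2 bot',(248.5,98),(293,84),0,W2)
two('screen back foot w2 top',(248.5,98),(293,84),26,W2)
two('screen plate top scene',(275,201),(301,195),89,S)
for nm,a,b in [('slide bot L',(240,285),(224,374)),('slide bot R',(272,307),(256,391)),('cond foot backL',(265,84.5),(243,205)),('cond foot backR',(313.7,95),(289,216)),('proj a',(274,192),(253,292)),('proj b',(287,219),(269,313))]:
    X,e=tri((W1,a),(W2,b));print(nm,X,np.array(e))
```

```text
rail far end corners w2 [[363.3 223.5]
 [412.5 223.3]] seen ~(371.5,225),(412,225)
lamp foot front w1 [[398.2 150.1]
 [447.  150.6]
 [394.2 148.4]] seen (396?,152)
rail near end w1 [[381.2 355.5]
 [425.8 355.2]] stop inner top [[388.9 348. ]
 [428.1 347.8]]
cond foot back top w1 z 26 [430.7  31.1] [484.  27.] mid [457.4  29. ] len 53.5 ang -4.4
cond foot front bottom w1 z 0 [426.2  -6.3] [482.  -10.4] mid [454.1  -8.3] len 55.9 ang -4.2
cond foot back bot w2 z 0 [429.8  30. ] [483.7  27.4] mid [456.8  28.7] len 53.9 ang -2.8
cond foot back top w2 z 26 [432.   28.3] [485.   20.6] mid [458.5  24.4] len 53.5 ang -8.2
cond plate top w2 z 86 [431.9   9.6] [480.5   4.4] mid [456.2   7. ] len 48.9 ang -6.1
slide foot back bot w1 z 0 [ 420.1 -214.4] [ 463.8 -239.5] mid [ 441.9 -226.9] len 50.5 ang -29.8
slide plate top w1 z 86 [ 413.2 -229.9] [ 454.2 -255.6] mid [ 433.7 -242.8] len 48.4 ang -32.1
slide foot back bot w2 z 0 [ 419.4 -217.1] [ 465.4 -238.6] mid [ 442.4 -227.9] len 50.8 ang -25.1
slide foot back top w2 z 26 [ 418.1 -213.7] [ 461.3 -242.6] mid [ 439.7 -228.1] len 52.0 ang -33.8
proj foot w1 back bot z 0 [450.8 -89.1] [ 470.1 -120.2] mid [ 460.4 -104.6] len 36.6 ang -58.2
proj foot w2 back bot z 0 [449.6 -89.8] [ 472.7 -116.8] mid [ 461.1 -103.3] len 35.5 ang -49.3
screen back foot w2 bot z 0 [424.  147.6] [472.8 168.9] mid [448.4 158.2] len 53.3 ang 23.6
screen back foot w2 top z 26 [428.2 147.1] [474.5 167.3] mid [451.4 157.2] len 50.5 ang 23.6
screen plate top scene z 89 [433.3 123.2] [484.7 145.4] mid [459.  134.3] len 56.0 ang 23.3
slide bot L [ 421.4 -209.9   10.3] [0.2 0.2]
slide bot R [ 464.4 -241.3   -3.7] [0.8 0.8]
cond foot backL [432.7  30.5  35.6] [0.8 0.8]
cond foot backR [485.5  26.2  43.1] [1.2 1.2]
proj a [450.5 -88.4   3.3] [0.6 0.6]
proj b [ 470.6 -123.8  -14.1] [1.2 1.2]
```

Measurements agree with the given sizes:
- **Rail:** middle (625.5,-131), yaw 0.131.
- **Condenser:** (456,10.5), x axis at -4.5°.
- **Slide:** (434,-242.5), -29.5°.
- **Projection lens:** (439,-120), +36°.
- **Screen:** (457,141), +23.5°.

I'll start with the condenser.

```bash
python3 -m jog '[{"claw":0.085,"delta_pos":[-0.052,-0.064,0.19],"spin":0.2},{"claw":0.085,"delta_pos":[-0.052,-0.064,0.19],"spin":0.2},{"claw":0.085,"delta_pos":[-0.052,-0.064,0.19],"spin":0.2},{"claw":0.085,"delta_pos":[-0.052,-0.064,0.19],"spin":0.2},{"claw":0.085,"delta_pos":[-0.052,-0.064,0.19],"spin":0.2},{"claw":0.085,"delta_pos":[-0.052,-0.064,0.19],"spin":0.2},{"claw":0.085,"delta_pos":[-0.052,-0.064,0.19],"spin":0.2},{"claw":0.085,"delta_pos":[-0.052,-0.064,0.19],"spin":0.2}]'
python3 - <<'E'
from h import *
im,P=snap('wrist','w3')
# predicted condenser geometry overlay
def box(c,a,w,t,z0,z1):
    a=np.radians(a);x=np.array([np.cos(a),np.sin(a)]);y=np.array([-x[1],x[0]])
    return [np.r_[np.array(c)+sx*w/2*x+sy*t/2*y,z] for z in(z0,z1) for sx,sy in[(-1,-1),(1,-1),(1,1),(-1,1)]]
v=(255*(im[:,:,::-1]/255.)**.6).astype(np.uint8).copy()
for b in (box((456,10.5),-4.5,54,36,0,26),box((456,10.5),-4.5,50,12,36,86)):
    for p in proj(P,b): cv2.circle(v,tuple(int(round(q)) for q in p),2,(0,0,255),-1)
cv2.imwrite('pics/v3.png',v)
E
```

```text
time_s: 3.25
eef_pos: [459.2, 11.2, 162.9]
eef_rot: [3.138, -0.001, 1.495]
force: [1.1, 0.4, 0.2]
gripper_width: 85.3
finger_force: 0.0
```

View pics/v3.png

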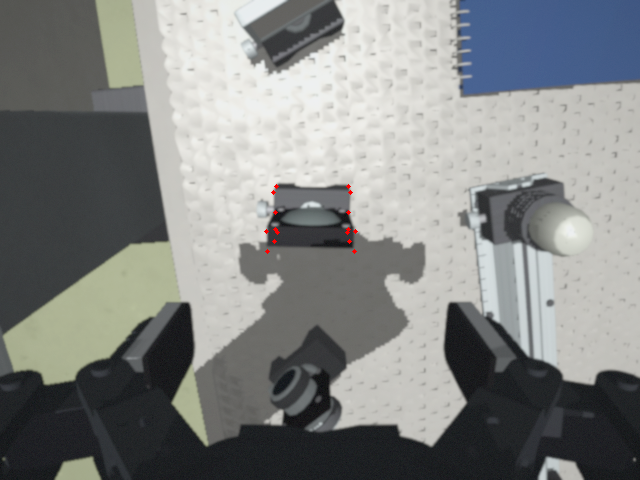

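The overlay fits: the foot corners match and the plate top is within about 2 mm. I'll descend and grip.

```bash
python3 -m jog '[{"claw":0.085,"delta_pos":[0.001,-0.001,0.05],"spin":0},{"claw":0.085,"delta_pos":[0.001,-0.001,0.08],"spin":0},{"claw":0.085,"delta_pos":[0.001,-0.001,0.101],"spin":0},{"claw":0.085,"delta_pos":[0.001,-0.001,0.101],"spin":0},{"claw":0.085,"delta_pos":[0.001,-0.001,0.101],"spin":0},{"claw":0.085,"delta_pos":[0.001,-0.001,0.101],"spin":0}]' 50
python3 -m jog '[{"claw":0.03,"delta_pos":[0,0,0],"spin":0},{"claw":0.03,"delta_pos":[0,0,0],"spin":0},{"claw":0.03,"delta_pos":[0,0,0],"spin":0},{"claw":0.03,"delta_pos":[0,0,0],"spin":0},{"claw":0.03,"delta_pos":[0,0,0],"spin":0},{"claw":0.03,"delta_pos":[0,0,0],"spin":0}]' 50
```

```text
time_s: 3.8
eef_pos: [458.5, 13.1, 62.3]
eef_rot: [3.137, -0.001, 1.497]
force: [-0.0, -0.4, 0.2]
gripper_width: 85.0
finger_force: 0.0
time_s: 4.3
eef_pos: [456.4, 12.3, 61.9]
eef_rot: [3.139, 0.0, 1.497]
force: [-2.4, -0.4, 12.2]
gripper_width: 47.7
finger_force: 49.3
```

```bash
python3 -m jog '[{"claw":0.03,"delta_pos":[0,0,-0.03],"spin":0},{"claw":0.03,"delta_pos":[0,0,-0.05],"spin":0},{"claw":0.03,"delta_pos":[-0.028,0.082,-0.05],"spin":-0.1},{"claw":0.03,"delta_pos":[-0.056,0.164,-0.05],"spin":-0.204},{"claw":0.03,"delta_pos":[-0.056,0.164,-0.05],"spin":-0.204},{"claw":0.03,"delta_pos":[-0.056,0.164,-0.05],"spin":-0.204},{"claw":0.03,"delta_pos":[-0.056,0.164,-0.05],"spin":-0.204},{"claw":0.03,"delta_pos":[-0.056,0.164,-0.05],"spin":-0.204},{"claw":0.03,"delta_pos":[-0.056,0.164,-0.05],"spin":-0.204},{"claw":0.03,"delta_pos":[-0.056,0.164,-0.05],"spin":-0.204},{"claw":0.03,"delta_pos":[-0.056,0.164,-0.05],"spin":-0.204}]'
cat > r.py <<'E'
from h import *
mid=np.array([625.5,-130.9]);th=.1306;u=np.array([-np.sin(th),np.cos(th)]);n=np.array([np.cos(th),np.sin(th)])
def st():
    s=arm.observe();p=s['eef_pos'];d=p[:2]-mid
    print('t %.2f l %.1f a %.1f z %.1f yaw-rail %.3f'%(s['time_s'],d@u,d@n,p[2],s['eef_rot'][2]-np.pi/2-th),'F',np.round(s['force'],1),'w %.1f ff %.1f'%(s['gripper_width'],s['finger_force']))
if __name__=='__main__': st()
E
python3 r.py; python3 -c "
from h import *
im,P=snap('wrist','w4')"
```

```text
time_s: 5.22
eef_pos: [613.3, -54.8, 110.1]
eef_rot: [-3.139, -0.0, 1.703]
force: [-0.7, 0.1, -2.3]
gripper_width: 47.2
finger_force: 53.2
t 5.22 l 77.1 a -2.2 z 110.1 yaw-rail 0.001 F [-0.7  0.1 -2.3] w 47.2 ff 53.2
```

View pics/w4.png

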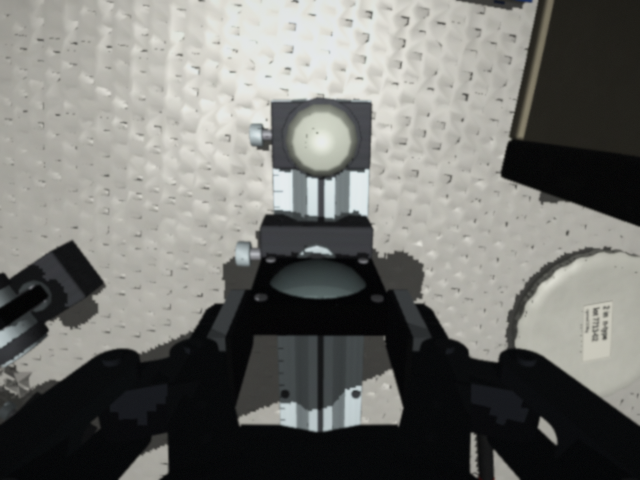

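The condenser is held square above the rail, with its foot's back edge at rows 215–228, columns 262–373. The lamp foot's front edge is at row 169, columns 272–370. I'll compute its offsets in rail coordinates.

```bash
python3 - <<'E'
from r import *
P=load('w4')[1]
def rl(q,z):
    X=onz(P,q,z)[:2]-mid;return np.round([X@u,X@n],1)
for nm,q,z in [('foot back top L',(261,228),74),('R',(373,226),74),('foot back bot L',(264,215),48),('R',(371,215),48),('lamp front top L',(272.5,168.5),34),('R',(370,168.5),34),('lamp back L',(272,101),34),('R',(370,101),34),('rail L',(273.5,190),5),('rail R',(369.5,190),5),('groove',(321,200),22),('groove lo',(320.5,400),22),('screwL',(285,394),5),('screwR',(357,394),5)]: print(nm,rl(q,z))
E
python3 r.py
```

```text
foot back top L [ 94.1 -28.2]
R [95.1 24.3]
foot back bot L [ 94.4 -30. ]
R [94.4 26.4]
lamp front top L [117.1 -26.4]
R [117.2  26.7]
lamp back L [152.6 -25.8]
R [152.6  25.7]
rail L [100.4 -29.3]
rail R [100.4  30.2]
groove [97.4  0.1]
groove lo [-39.8   0. ]
screwL [-47.6 -25.5]
screwR [-47.5  26.4]
t 5.27 l 77.0 a -1.9 z 110.2 yaw-rail 0.001 F [ 0.  -0.5 -2.3] w 47.0 ff 53.2
```

```bash
python3 -m jog '[{"claw":0.03,"delta_pos":[0.0186,0.0019,0],"spin":0},{"claw":0.03,"delta_pos":[0.0186,0.0019,0],"spin":0},{"claw":0.03,"delta_pos":[0.0186,0.0019,0.010],"spin":0},{"claw":0.03,"delta_pos":[0.0186,0.0019,0.018],"spin":0},{"claw":0.03,"delta_pos":[0.0186,0.0019,0.026],"spin":0},{"claw":0.03,"delta_pos":[0.0186,0.0019,0.034],"spin":0},{"claw":0.03,"delta_pos":[0.0186,0.0019,0.042],"spin":0},{"claw":0.03,"delta_pos":[0.0186,0.0019,0.042],"spin":0},{"claw":0.03,"delta_pos":[0.0186,0.0019,0.042],"spin":0},{"claw":0.03,"delta_pos":[0.0186,0.0019,0.042],"spin":0}]'
python3 r.py
```

```text
time_s: 6.1
eef_pos: [615.2, -37.2, 69.6]
eef_rot: [3.141, 0.001, 1.701]
force: [-3.3, 0.3, 11.4]
gripper_width: 47.7
finger_force: 55.3
t 6.10 l 94.3 a 2.0 z 69.6 yaw-rail -0.001 F [-3.3  0.3 11.4] w 47.7 ff 55.3
```

```bash
python3 -m jog '[{"claw":0.085,"delta_pos":[0,0,0],"spin":0},{"claw":0.085,"delta_pos":[0,0,0],"spin":0},{"claw":0.085,"delta_pos":[0,0,0],"spin":0},{"claw":0.085,"delta_pos":[0,0,0],"spin":0},{"claw":0.085,"delta_pos":[0,0,0],"spin":0},{"claw":0.085,"delta_pos":[0,0,-0.03],"spin":0},{"claw":0.085,"delta_pos":[0,0,-0.07],"spin":0},{"claw":0.085,"delta_pos":[0,0,-0.082],"spin":0},{"claw":0.085,"delta_pos":[0,0,-0.082],"spin":0},{"claw":0.085,"delta_pos":[0,0,-0.082],"spin":0}]'
python3 -c "
from h import *
snap('wrist','w5')"
python3 -m jog '[{"claw":0.085,"delta_pos":[-0.181,-0.204,0],"spin":0.645},{"claw":0.085,"delta_pos":[-0.181,-0.204,0],"spin":0.645},{"claw":0.085,"delta_pos":[-0.181,-0.204,0],"spin":0.645},{"claw":0.085,"delta_pos":[-0.181,-0.204,0],"spin":0.645},{"claw":0.085,"delta_pos":[-0.181,-0.204,0],"spin":0.645},{"claw":0.085,"delta_pos":[-0.181,-0.204,0],"spin":0.645},{"claw":0.085,"delta_pos":[-0.181,-0.204,0],"spin":0.645},{"claw":0.085,"delta_pos":[-0.181,-0.204,0],"spin":0.645},{"claw":0.085,"delta_pos":[-0.181,-0.204,0],"spin":0.645},{"claw":0.085,"delta_pos":[-0.181,-0.204,0],"spin":0.645},{"claw":0.085,"delta_pos":[-0.181,-0.204,0],"spin":0.645}]'
python3 - <<'E'
from r import *
im,P=snap('wrist','w6')
def box(c,a,w,t,z0,z1):
    a=np.radians(a);x=np.array([np.cos(a),np.sin(a)]);y=np.array([-x[1],x[0]])
    return [np.r_[np.array(c)+sx*w/2*x+sy*t/2*y,z] for z in(z0,z1) for sx,sy in[(-1,-1),(1,-1),(1,1),(-1,1)]]
v=(255*(im[:,:,::-1]/255.)**.5).astype(np.uint8).copy()
for b in (box((434,-242.5),-29.5,54,36,0,26),box((434,-242.5),-29.5,50,8,36,86)):
    for p in proj(P,b): cv2.circle(v,tuple(int(round(q)) for q in p),1,(0,0,255),-1)
w5=(255*(load('w5')[0]/255.)**.5).astype(np.uint8)
cv2.imwrite('pics/v6.png',np.hstack([cv2.resize(v[130:330,210:460],None,fx=1.6,fy=1.6),cv2.resize(w5[60:260,220:470],None,fx=1.6,fy=1.6)]))
E
```

```text
time_s: 6.93
eef_pos: [615.2, -37.1, 150.9]
eef_rot: [3.14, 0.0, 1.701]
force: [-0.3, 0.4, -1.0]
gripper_width: 85.1
finger_force: 0.0
time_s: 7.9
eef_pos: [436.9, -241.4, 149.8]
eef_rot: [-3.141, -0.001, 1.058]
force: [0.7, 0.2, -0.5]
gripper_width: 84.7
finger_force: 0.0
```

View pics/v6.png

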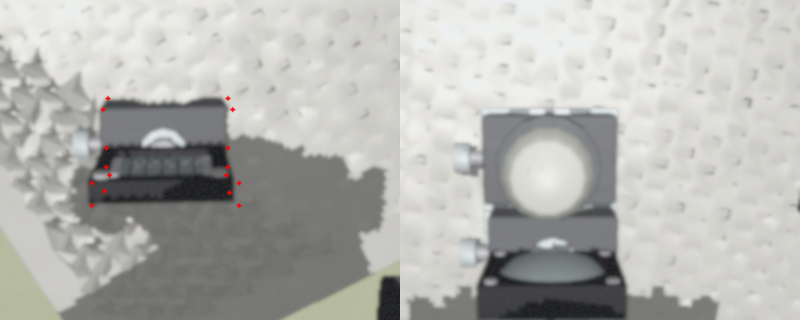

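The second tile shows the condenser seated square and close to the lamp. The slide matches its prediction within about 2 mm, so I'll nudge, descend and grip.

```bash
python3 r.py; python3 -m jog '[{"claw":0.085,"delta_pos":[-0.001,-0.003,0.04],"spin":0},{"claw":0.085,"delta_pos":[-0.001,-0.003,0.07],"spin":0},{"claw":0.085,"delta_pos":[-0.001,-0.003,0.089],"spin":0},{"claw":0.085,"delta_pos":[-0.001,-0.003,0.089],"spin":0},{"claw":0.085,"delta_pos":[-0.001,-0.003,0.089],"spin":0},{"claw":0.085,"delta_pos":[-0.001,-0.003,0.089],"spin":0}]'
python3 -m jog '[{"claw":0.03,"delta_pos":[-0.001,-0.001,0],"spin":0},{"claw":0.03,"delta_pos":[-0.001,-0.001,0],"spin":0},{"claw":0.03,"delta_pos":[-0.001,-0.001,0],"spin":0},{"claw":0.03,"delta_pos":[-0.001,-0.001,0],"spin":0},{"claw":0.03,"delta_pos":[-0.001,-0.001,0],"spin":0},{"claw":0.03,"delta_pos":[-0.001,-0.001,0],"spin":0},{"claw":0.03,"delta_pos":[-0.001,-0.001,0],"spin":0}]'
python3 r.py
```

```text
t 7.95 l -84.9 a -201.3 z 149.9 yaw-rail -0.643 F [-0.4  0.2 -0.3] w 85.0 ff 0.0
time_s: 8.45
eef_pos: [434.1, -241.8, 62.0]
eef_rot: [3.14, -0.001, 1.057]
force: [0.4, -0.0, -0.2]
gripper_width: 84.6
finger_force: 0.0
time_s: 9.03
eef_pos: [431.6, -242.9, 62.8]
eef_rot: [3.14, 0.0, 1.055]
force: [-1.5, 0.6, 11.1]
gripper_width: 46.7
finger_force: 49.6
t 9.03 l -85.8 a -206.8 z 62.8 yaw-rail -0.646 F [-1.5  0.6 11.1] w 46.7 ff 49.6
```

```bash
python3 -m jog '[{"claw":0.03,"delta_pos":[0,0,-0.03],"spin":0},{"claw":0.03,"delta_pos":[0,0,-0.05],"spin":0},{"claw":0.03,"delta_pos":[0.221,0.092,-0.05],"spin":-0.646},{"claw":0.03,"delta_pos":[0.221,0.092,-0.05],"spin":-0.646},{"claw":0.03,"delta_pos":[0.221,0.092,-0.05],"spin":-0.646},{"claw":0.03,"delta_pos":[0.221,0.092,-0.05],"spin":-0.646},{"claw":0.03,"delta_pos":[0.221,0.092,-0.05],"spin":-0.646},{"claw":0.03,"delta_pos":[0.221,0.092,-0.05],"spin":-0.646},{"claw":0.03,"delta_pos":[0.221,0.092,-0.05],"spin":-0.646},{"claw":0.03,"delta_pos":[0.221,0.092,-0.05],"spin":-0.646},{"claw":0.03,"delta_pos":[0.221,0.092,-0.05],"spin":-0.646},{"claw":0.03,"delta_pos":[0.221,0.092,-0.05],"spin":-0.646}]'
python3 - <<'E'
from r import *
im,P=snap('wrist','w7'); st()
# vertical intensity profiles around the foot edges, columns 290-310 and 335-350
T=lambda l,a,z:np.r_[mid+u*l+n*a,z]
print('pred foot back bot/top, cond front bot',proj(P,[T(53,0,48),T(53,0,74),T(75.7,0,8),T(75.7,0,34)]).round(1))
g=cv2.cvtColor(im,cv2.COLOR_RGB2GRAY)
print(g[120:270:2,295:300].mean(1).astype(int)); print(g[226:236,180:460:4].mean(0).astype(int))
v=(255*(im[:,:,::-1]/255.)**.5).astype(np.uint8)
cv2.imwrite('pics/v7.png',cv2.resize(v[100:350,200:450],None,fx=2.4,fy=2.4))
E
```

```text
time_s: 10.03
eef_pos: [618.2, -97.6, 110.7]
eef_rot: [-3.138, 0.001, 1.7]
force: [-0.4, 0.3, -3.6]
gripper_width: 46.7
finger_force: 52.0
t 10.08 l 33.9 a -2.7 z 110.8 yaw-rail -0.002 F [-0.8  0.7 -2.5] w 46.5 ff 52.0
pred foot back bot/top, cond front bot [[322.2 211.2]
 [322.4 223.3]
 [321.8 160. ]
 [322.  164.9]]
[ 66  45  43  42  42  42  41  41  40  40  39  38  38  38  38  41  46  32
  24  24  27  45  58  84 121 130 130 130 130 130 130 130 131 130 131 130
 130 131 131 131 131 131 131 131 125  89  67  65  56  33  25  38  60  67
  67  67  66  67  67  67  66  67  69  69  67  73  92  92  59  23   6   5
   6   7  15]
[183 188 194 188 182 185 185 182 180 187 197 197 192 189 194 201 203 204
 197 185  64  66  66  67  67  67  67  67  67  67  67  67  67  67  67  67
  66  66  66  66  66  66  67  66  66  66  66  66 107 200 203 194 188 189
 193 196 192 193 191 191 192 193 198 204 189 180 180 184 188 185]
```

View pics/v7.png

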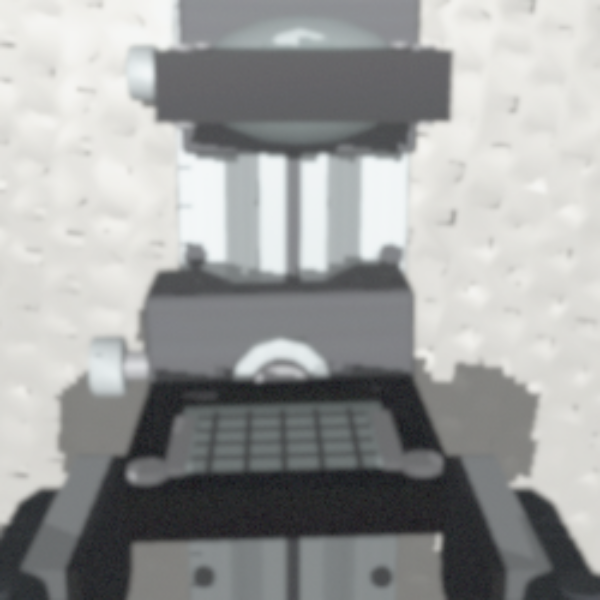

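The slide is held square (view: foot top edge at row 223, condenser's foot front at row 164). I'll advance 18 mm and seat it.

```bash
python3 -m jog '[{"claw":0.03,"delta_pos":[0.018,0.0028,0],"spin":0},{"claw":0.03,"delta_pos":[0.018,0.0028,0],"spin":0},{"claw":0.03,"delta_pos":[0.018,0.0028,0.010],"spin":0},{"claw":0.03,"delta_pos":[0.018,0.0028,0.018],"spin":0},{"claw":0.03,"delta_pos":[0.018,0.0028,0.026],"spin":0},{"claw":0.03,"delta_pos":[0.018,0.0028,0.034],"spin":0},{"claw":0.03,"delta_pos":[0.018,0.0028,0.042],"spin":0},{"claw":0.03,"delta_pos":[0.018,0.0028,0.042],"spin":0},{"claw":0.03,"delta_pos":[0.018,0.0028,0.042],"spin":0},{"claw":0.03,"delta_pos":[0.018,0.0028,0.042],"spin":0}]'
python3 r.py
```

```text
time_s: 10.92
eef_pos: [620.4, -78.3, 70.7]
eef_rot: [-3.14, 0.002, 1.701]
force: [-3.1, -0.7, 12.3]
gripper_width: 46.3
finger_force: 54.1
t 10.92 l 52.8 a 1.8 z 70.7 yaw-rail -0.001 F [-3.1 -0.7 12.3] w 46.3 ff 54.1
```

```bash
python3 -m jog '[{"claw":0.085,"delta_pos":[0,0,0],"spin":0},{"claw":0.085,"delta_pos":[0,0,0],"spin":0},{"claw":0.085,"delta_pos":[0,0,0],"spin":0},{"claw":0.085,"delta_pos":[0,0,0],"spin":0},{"claw":0.085,"delta_pos":[0,0,0],"spin":0},{"claw":0.085,"delta_pos":[0,0,-0.03],"spin":0},{"claw":0.085,"delta_pos":[0,0,-0.07],"spin":0},{"claw":0.085,"delta_pos":[0,0,-0.08],"spin":0},{"claw":0.085,"delta_pos":[0,0,-0.08],"spin":0},{"claw":0.085,"delta_pos":[0,0,-0.08],"spin":0}]'
python3 -c "
from r import *
snap('wrist','w7b'); st()"
python3 -m jog '[{"claw":0.085,"delta_pos":[-0.018,-0.185,0],"spin":-0.498},{"claw":0.085,"delta_pos":[-0.018,-0.185,0],"spin":-0.498},{"claw":0.085,"delta_pos":[-0.018,-0.185,0],"spin":-0.498},{"claw":0.085,"delta_pos":[-0.018,-0.185,0],"spin":-0.498},{"claw":0.085,"delta_pos":[-0.018,-0.185,0],"spin":-0.498},{"claw":0.085,"delta_pos":[-0.018,-0.185,0],"spin":-0.498},{"claw":0.085,"delta_pos":[-0.018,-0.185,0],"spin":-0.498},{"claw":0.085,"delta_pos":[-0.018,-0.185,0],"spin":-0.498},{"claw":0.085,"delta_pos":[-0.018,-0.185,0],"spin":-0.498}]'
python3 -c "
from r import *
snap('wrist','w8')"
python3 -m jog '[{"claw":0.085,"delta_pos":[0.200,0.168,0],"spin":0.218},{"claw":0.085,"delta_pos":[0.200,0.168,0],"spin":0.218},{"claw":0.085,"delta_pos":[0.200,0.168,0],"spin":0.218},{"claw":0.085,"delta_pos":[0.200,0.168,0],"spin":0.218},{"claw":0.085,"delta_pos":[0.200,0.168,0],"spin":0.218},{"claw":0.085,"delta_pos":[0.200,0.168,0],"spin":0.218},{"claw":0.085,"delta_pos":[0.200,0.168,0],"spin":0.218},{"claw":0.085,"delta_pos":[0.200,0.168,0],"spin":0.218},{"claw":0.085,"delta_pos":[0.200,0.168,0],"spin":0.218},{"claw":0.085,"delta_pos":[0.200,0.168,0],"spin":0.218}]'
python3 - <<'E'
from r import *
snap('wrist','w9'); st()
def box(c,a,w,t,z0,z1):
    a=np.radians(a);x=np.array([np.cos(a),np.sin(a)]);y=np.array([-x[1],x[0]])
    return [np.r_[np.array(c)+sx*w/2*x+sy*t/2*y,z] for z in(z0,z1) for sx,sy in[(-1,-1),(1,-1),(1,1),(-1,1)]]
def tile(f,c,a,w,t,z0,z1,s=2.6):
    im,P=load(f); v=(255*(im/255.)**.5).astype(np.uint8)
    q=proj(P,[c[0],c[1],40])[0]; x0,y0=[int(max(0,k)) for k in (q[0]-75,q[1]-55)]
    x0,y0=min(x0,490),min(y0,370)
    t_=cv2.resize(v[y0:y0+110,x0:x0+150],None,fx=s,fy=s)
    for col,b in (((0,0,255),box(c,a,54,36,0,26)),((0,255,0),box(c,a,w,t,z0,z1))):
        for p in proj(P,b): cv2.circle(t_,tuple(int((k+.5)*s) for k in (p-[x0,y0])),2,col,-1)
    print(f,x0,y0); return t_
A=((439,-120),36,40,10,41,81); B=((457,141),23.5,60,9,33,89)
m=np.vstack([np.hstack([tile('w8',*A),tile('w9',*B)]),np.hstack([tile('w3',*A),tile('w3',*B)])])
print(m.shape); cv2.imwrite('pics/m2.png',m)
E
```

```text
time_s: 11.75
eef_pos: [621.1, -77.5, 149.8]
eef_rot: [3.14, 0.001, 1.702]
force: [-0.8, -0.3, -1.1]
gripper_width: 84.9
finger_force: 0.0
t 11.80 l 53.5 a 1.6 z 148.6 yaw-rail 0.000 F [-0.2 -0.2 -1.3] w 84.9 ff 0.0
time_s: 12.55
eef_pos: [441.5, -118.9, 149.1]
eef_rot: [3.14, 0.0, 2.2]
force: [-0.2, -0.3, 0.2]
gripper_width: 84.6
finger_force: 0.0
time_s: 13.43
eef_pos: [457.8, 140.3, 148.9]
eef_rot: [-3.14, 0.001, 1.981]
force: [-0.3, -0.9, 0.2]
gripper_width: 84.6
finger_force: 0.0
t 13.48 l 290.0 a -131.1 z 148.9 yaw-rail 0.279 F [ 0.4  0.6 -0. ] w 85.0 ff 0.0
w8 237 167
w9 241 167
w3 228 333
w3 220 0
(572, 780, 3)
```

View pics/m2.png

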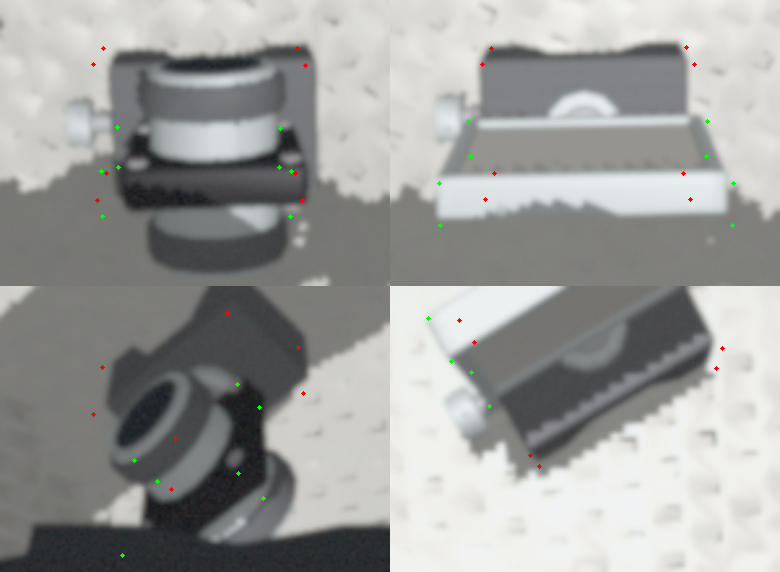

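The montage shows the lens about 3.4 mm to tool +y and 1.2 mm to +x of its prediction, giving (441,-117) at 37.2°. The screen centre comes out at (455.5,142) at 24.5°. I'll do the lens first.

```bash
python3 -m jog '[{"claw":0.085,"delta_pos":[-0.229,-0.118,0],"spin":-0.239},{"claw":0.085,"delta_pos":[-0.229,-0.118,0],"spin":-0.239},{"claw":0.085,"delta_pos":[-0.229,-0.118,0],"spin":-0.239},{"claw":0.085,"delta_pos":[-0.229,-0.118,0],"spin":-0.239},{"claw":0.085,"delta_pos":[-0.229,-0.118,0],"spin":-0.239},{"claw":0.085,"delta_pos":[-0.229,-0.118,0],"spin":-0.239},{"claw":0.085,"delta_pos":[-0.229,-0.118,0],"spin":-0.239},{"claw":0.085,"delta_pos":[-0.229,-0.118,0],"spin":-0.239},{"claw":0.085,"delta_pos":[-0.229,-0.118,0],"spin":-0.239},{"claw":0.085,"delta_pos":[-0.229,-0.118,0],"spin":-0.239}]'
python3 -m jog '[{"claw":0.085,"delta_pos":[0,0,0.04],"spin":0},{"claw":0.085,"delta_pos":[0,0,0.07],"spin":0},{"claw":0.085,"delta_pos":[0,0,0.0875],"spin":0},{"claw":0.085,"delta_pos":[0,0,0.0875],"spin":0},{"claw":0.085,"delta_pos":[0,0,0.0875],"spin":0},{"claw":0.085,"delta_pos":[0,0,0.0875],"spin":0}]'
```

```text
time_s: 14.32
eef_pos: [441.1, -114.9, 149.4]
eef_rot: [3.141, -0.0, 2.222]
force: [0.6, 0.8, 0.7]
gripper_width: 85.1
finger_force: 0.0
time_s: 14.82
eef_pos: [442.1, -114.5, 62.7]
eef_rot: [3.14, 0.001, 2.223]
force: [0.7, -0.3, 1.2]
gripper_width: 84.9
finger_force: 0.0
```

```bash
python3 -m jog '[{"claw":0.085,"delta_pos":[-0.0013,-0.0024,0],"spin":0},{"claw":0.085,"delta_pos":[-0.0013,-0.0024,0],"spin":0},{"claw":0.02,"delta_pos":[-0.0013,-0.0024,0],"spin":0},{"claw":0.02,"delta_pos":[-0.0013,-0.0024,0],"spin":0},{"claw":0.02,"delta_pos":[-0.0013,-0.0024,0],"spin":0},{"claw":0.02,"delta_pos":[-0.0013,-0.0024,0],"spin":0},{"claw":0.02,"delta_pos":[-0.0013,-0.0024,0],"spin":0},{"claw":0.02,"delta_pos":[-0.0013,-0.0024,0],"spin":0},{"claw":0.02,"delta_pos":[-0.0013,-0.0024,0],"spin":0}]'
python3 r.py
```

```text
time_s: 15.57
eef_pos: [441.0, -118.2, 62.4]
eef_rot: [3.14, 0.001, 2.221]
force: [-0.1, 0.5, 5.6]
gripper_width: 35.4
finger_force: 49.2
t 15.57 l 36.7 a -181.3 z 62.4 yaw-rail 0.520 F [-0.1  0.5  5.6] w 35.4 ff 49.2
```

```bash
python3 -m jog '[{"claw":0.02,"delta_pos":[0,0,-0.03],"spin":0},{"claw":0.02,"delta_pos":[0,0,-0.05],"spin":0},{"claw":0.02,"delta_pos":[-0.145,0.127,-0.05],"spin":0.52},{"claw":0.02,"delta_pos":[-0.145,0.127,-0.05],"spin":0.52},{"claw":0.02,"delta_pos":[-0.145,0.127,-0.05],"spin":0.52},{"claw":0.02,"delta_pos":[-0.145,0.127,-0.05],"spin":0.52},{"claw":0.02,"delta_pos":[-0.145,0.127,-0.05],"spin":0.52},{"claw":0.02,"delta_pos":[-0.145,0.127,-0.05],"spin":0.52},{"claw":0.02,"delta_pos":[-0.145,0.127,-0.05],"spin":0.52},{"claw":0.02,"delta_pos":[-0.145,0.127,-0.05],"spin":0.52},{"claw":0.02,"delta_pos":[-0.145,0.127,-0.05],"spin":0.52}]'
cat > edge.py <<'E'
import sys
from r import *
im,P=snap('wrist',sys.argv[1]); st()
z=float(sys.argv[2]) # foot top height above table
s=arm.observe()['eef_pos']; l0=(s[:2]-mid)@u
T=lambda l,a,z:np.r_[mid+u*l+n*a,z]
g=cv2.GaussianBlur(cv2.cvtColor(im,cv2.COLOR_RGB2GRAY),(3,3),0).astype(int)
for a in (-20,20):   # vertical profile through foot's back edge
    ls=np.arange(l0+6,l0+30,1.); q=proj(P,[T(l,a,z) for l in ls]).round().astype(int)
    print('a',a,' '.join('%.0f:%d'%(l-l0,g[y,x]) for l,(x,y) in zip(ls,q)))
aa=np.arange(-36,37,2.); q=proj(P,[T(l0+14,a,z) for a in aa]).round().astype(int)
print('across',' '.join('%.0f:%d'%(a,g[y,x]) for a,(x,y) in zip(aa,q)))
E
python3 edge.py w10 76
```

```text
time_s: 16.48
eef_pos: [626.4, -156.6, 110.9]
eef_rot: [-3.138, -0.001, 1.702]
force: [-0.6, 0.5, -1.8]
gripper_width: 34.9
finger_force: 50.4
t 16.53 l -25.7 a -2.2 z 111.2 yaw-rail 0.000 F [-0.3  0.1 -2.6] w 34.7 ff 50.4
a -20 6:38 7:37 8:36 9:33 10:29 11:30 12:34 13:44 14:60 15:67 16:66 17:67 18:66 19:54 20:32 21:25 22:24 23:26 24:51 25:160 26:216 27:222 28:224 29:213
a 20 6:66 7:66 8:67 9:68 10:67 11:66 12:66 13:67 14:68 15:67 16:67 17:68 18:69 19:64 20:45 21:28 22:26 23:26 24:29 25:79 26:177 27:214 28:218 29:219
across -36:196 -34:194 -32:192 -30:180 -28:71 -26:63 -24:68 -22:67 -20:60 -18:80 -16:76 -14:13 -12:8 -10:7 -8:8 -6:9 -4:8 -2:8 0:9 2:8 4:8 6:8 8:11 10:20 12:70 14:95 16:53 18:67 20:68 22:68 24:66 26:155 28:189 30:191 32:192 34:192 36:218
```

```bash
python3 -m jog '[{"claw":0.02,"delta_pos":[-0.002,0.001,0],"spin":0},{"claw":0.02,"delta_pos":[-0.002,0.001,0],"spin":0},{"claw":0.02,"delta_pos":[-0.002,0.001,0.010],"spin":0},{"claw":0.02,"delta_pos":[-0.002,0.001,0.018],"spin":0},{"claw":0.02,"delta_pos":[-0.002,0.001,0.026],"spin":0},{"claw":0.02,"delta_pos":[-0.002,0.001,0.034],"spin":0},{"claw":0.02,"delta_pos":[-0.002,0.001,0.042],"spin":0},{"claw":0.02,"delta_pos":[-0.002,0.001,0.042],"spin":0},{"claw":0.02,"delta_pos":[-0.002,0.001,0.042],"spin":0},{"claw":0.02,"delta_pos":[-0.002,0.001,0.042],"spin":0}]'
python3 r.py
```

```text
time_s: 17.37
eef_pos: [629.5, -159.3, 70.4]
eef_rot: [-3.139, 0.001, 1.7]
force: [-3.1, -0.9, 8.3]
gripper_width: 35.0
finger_force: 54.6
t 17.37 l -28.7 a 0.3 z 70.4 yaw-rail -0.001 F [-3.1 -0.9  8.3] w 35.0 ff 54.6
```

```bash
python3 -m jog '[{"claw":0.085,"delta_pos":[0,0,0],"spin":0},{"claw":0.085,"delta_pos":[0,0,0],"spin":0},{"claw":0.085,"delta_pos":[0,0,0],"spin":0},{"claw":0.085,"delta_pos":[0,0,0],"spin":0},{"claw":0.085,"delta_pos":[0,0,0],"spin":0},{"claw":0.085,"delta_pos":[0,0,-0.03],"spin":0},{"claw":0.085,"delta_pos":[0,0,-0.07],"spin":0},{"claw":0.085,"delta_pos":[0,0,-0.08],"spin":0},{"claw":0.085,"delta_pos":[0,0,-0.08],"spin":0},{"claw":0.085,"delta_pos":[0,0,-0.08],"spin":0}]'
python3 -m jog '[{"claw":0.085,"delta_pos":[0.321,-0.134,0],"spin":-0.297},{"claw":0.085,"delta_pos":[0.321,-0.134,0],"spin":-0.297},{"claw":0.085,"delta_pos":[0.321,-0.134,0],"spin":-0.297},{"claw":0.085,"delta_pos":[0.321,-0.134,0],"spin":-0.297},{"claw":0.085,"delta_pos":[0.321,-0.134,0],"spin":-0.297},{"claw":0.085,"delta_pos":[0.321,-0.134,0],"spin":-0.297},{"claw":0.085,"delta_pos":[0.321,-0.134,0],"spin":-0.297},{"claw":0.085,"delta_pos":[0.321,-0.134,0],"spin":-0.297},{"claw":0.085,"delta_pos":[0.321,-0.134,0],"spin":-0.297},{"claw":0.085,"delta_pos":[0.321,-0.134,0],"spin":-0.297},{"claw":0.085,"delta_pos":[0.321,-0.134,0],"spin":-0.297},{"claw":0.085,"delta_pos":[0.321,-0.134,0],"spin":-0.297}]'
python3 -m jog '[{"claw":0.085,"delta_pos":[0,0,0.02],"spin":0},{"claw":0.085,"delta_pos":[0,0,0.02],"spin":0},{"claw":0.085,"delta_pos":[0,0,0.02],"spin":0}]'
```

```text
time_s: 18.2
eef_pos: [630.6, -158.9, 150.4]
eef_rot: [3.14, 0.001, 1.701]
force: [-0.2, -0.2, -0.8]
gripper_width: 84.9
finger_force: 0.0
time_s: 19.2
eef_pos: [455.6, 140.6, 148.8]
eef_rot: [-3.139, 0.001, 1.996]
force: [-0.4, -0.1, -0.5]
gripper_width: 84.9
finger_force: 0.0
time_s: 19.45
eef_pos: [455.4, 140.0, 128.8]
eef_rot: [-3.138, 0.0, 1.995]
force: [-0.2, -0.2, 0.1]
gripper_width: 84.9
finger_force: 0.0
```

```bash
python3 -m jog '[{"claw":0.085,"delta_pos":[0.0017,0.0007,0.03],"spin":0},{"claw":0.085,"delta_pos":[0.0017,0.0007,0.05],"spin":0},{"claw":0.085,"delta_pos":[0.0017,0.0007,0.067],"spin":0},{"claw":0.085,"delta_pos":[0.0017,0.0007,0.067],"spin":0},{"claw":0.085,"delta_pos":[0.0017,0.0007,0.067],"spin":0},{"claw":0.085,"delta_pos":[0.0017,0.0007,0.067],"spin":0}]'
python3 -m jog '[{"claw":0.04,"delta_pos":[0,0,0],"spin":0},{"claw":0.04,"delta_pos":[0,0,0],"spin":0},{"claw":0.04,"delta_pos":[0,0,0],"spin":0},{"claw":0.04,"delta_pos":[0,0,0],"spin":0},{"claw":0.04,"delta_pos":[0,0,0],"spin":0},{"claw":0.04,"delta_pos":[0,0,0],"spin":0},{"claw":0.04,"delta_pos":[0,0,0],"spin":0}]'
python3 r.py
```

```text
time_s: 19.95
eef_pos: [456.5, 143.9, 63.6]
eef_rot: [3.14, 0.0, 1.997]
force: [-0.0, 0.6, -0.0]
gripper_width: 85.3
finger_force: 0.0
time_s: 20.53
eef_pos: [456.0, 143.8, 64.4]
eef_rot: [3.14, 0.001, 1.998]
force: [-1.9, -1.1, 11.6]
gripper_width: 56.8
finger_force: 50.7
t 20.53 l 294.4 a -132.3 z 64.4 yaw-rail 0.296 F [-1.9 -1.1 11.6] w 56.8 ff 50.7
```

```bash
python3 -m jog '[{"claw":0.04,"delta_pos":[0,0,-0.03],"spin":0},{"claw":0.04,"delta_pos":[0,0,-0.05],"spin":0},{"claw":0.04,"delta_pos":[-0.348,-0.132,-0.05],"spin":0.296},{"claw":0.04,"delta_pos":[-0.348,-0.132,-0.05],"spin":0.296},{"claw":0.04,"delta_pos":[-0.348,-0.132,-0.05],"spin":0.296},{"claw":0.04,"delta_pos":[-0.348,-0.132,-0.05],"spin":0.296},{"claw":0.04,"delta_pos":[-0.348,-0.132,-0.05],"spin":0.296},{"claw":0.04,"delta_pos":[-0.348,-0.132,-0.05],"spin":0.296},{"claw":0.04,"delta_pos":[-0.348,-0.132,-0.05],"spin":0.296},{"claw":0.04,"delta_pos":[-0.348,-0.132,-0.05],"spin":0.296},{"claw":0.04,"delta_pos":[-0.348,-0.132,-0.05],"spin":0.296},{"claw":0.04,"delta_pos":[-0.348,-0.132,-0.05],"spin":0.296}]'
python3 r.py
```

```text
time_s: 21.53
eef_pos: [478.7, -239.0, 112.8]
eef_rot: [-3.141, 0.006, 1.688]
force: [-0.0, -2.8, -1.9]
gripper_width: 56.7
finger_force: 53.7
t 21.53 l -88.1 a -159.6 z 112.8 yaw-rail -0.014 F [-0.  -2.8 -1.9] w 56.7 ff 53.7
```

```bash
python3 -m jog '[{"claw":0.04,"delta_pos":[-0.02,0,0],"spin":0},{"claw":0.04,"delta_pos":[-0.02,0.157,0],"spin":0},{"claw":0.04,"delta_pos":[-0.02,0.157,0],"spin":0},{"claw":0.04,"delta_pos":[-0.02,0.157,0],"spin":0},{"claw":0.04,"delta_pos":[-0.02,0.157,0],"spin":0},{"claw":0.04,"delta_pos":[-0.02,0.157,0],"spin":0},{"claw":0.04,"delta_pos":[-0.02,0.157,0],"spin":0},{"claw":0.04,"delta_pos":[-0.02,0.157,0],"spin":0},{"claw":0.04,"delta_pos":[-0.02,0.157,0],"spin":0}]'
python3 edge.py w11 75
```

```text
time_s: 22.28
eef_pos: [635.5, -227.4, 112.2]
eef_rot: [-3.138, 0.0, 1.701]
force: [-0.1, 0.0, -2.8]
gripper_width: 56.5
finger_force: 54.1
t 22.33 l -97.2 a -2.6 z 112.4 yaw-rail -0.001 F [-0.   0.2 -4. ] w 56.8 ff 54.2
a -20 6:64 7:64 8:63 9:62 10:62 11:63 12:63 13:62 14:62 15:62 16:61 17:52 18:34 19:23 20:23 21:25 22:24 23:42 24:77 25:149 26:193 27:196 28:196 29:196
a 20 6:61 7:61 8:61 9:60 10:60 11:61 12:62 13:62 14:61 15:61 16:62 17:59 18:44 19:27 20:23 21:34 22:99 23:154 24:187 25:194 26:194 27:194 28:194 29:194
across -36:178 -34:182 -32:176 -30:59 -28:61 -26:62 -24:62 -22:62 -20:62 -18:61 -16:61 -14:62 -12:62 -10:62 -8:61 -6:61 -4:61 -2:61 0:61 2:61 4:61 6:61 8:61 10:61 12:61 14:61 16:60 18:60 20:61 22:66 24:179 26:181 28:180 30:180 32:182 34:184 36:198
```

```bash
python3 -m jog '[{"claw":0.04,"delta_pos":[-0.009,0.002,0],"spin":0},{"claw":0.04,"delta_pos":[-0.009,0.002,0],"spin":0},{"claw":0.04,"delta_pos":[-0.009,0.002,0.010],"spin":0},{"claw":0.04,"delta_pos":[-0.009,0.002,0.018],"spin":0},{"claw":0.04,"delta_pos":[-0.009,0.002,0.026],"spin":0},{"claw":0.04,"delta_pos":[-0.009,0.002,0.034],"spin":0},{"claw":0.04,"delta_pos":[-0.009,0.002,0.042],"spin":0},{"claw":0.04,"delta_pos":[-0.009,0.002,0.042],"spin":0},{"claw":0.04,"delta_pos":[-0.009,0.002,0.042],"spin":0},{"claw":0.04,"delta_pos":[-0.009,0.002,0.042],"spin":0}]'
python3 r.py
```

```text
time_s: 23.17
eef_pos: [641.6, -235.1, 72.2]
eef_rot: [3.141, 0.001, 1.702]
force: [-2.3, -0.1, 8.1]
gripper_width: 56.6
finger_force: 55.7
t 23.17 l -105.4 a 2.4 z 72.2 yaw-rail 0.001 F [-2.3 -0.1  8.1] w 56.6 ff 55.7
```

```bash
python3 -m jog '[{"claw":0.085,"delta_pos":[0,0,0],"spin":0},{"claw":0.085,"delta_pos":[0,0,0],"spin":0},{"claw":0.085,"delta_pos":[0,0,0],"spin":0},{"claw":0.085,"delta_pos":[0,0,0],"spin":0},{"claw":0.085,"delta_pos":[0,0,0],"spin":0},{"claw":0.085,"delta_pos":[0,0,-0.03],"spin":0},{"claw":0.085,"delta_pos":[0,0,-0.07],"spin":0},{"claw":0.085,"delta_pos":[0,0,-0.1],"spin":0},{"claw":0.085,"delta_pos":[0,0,-0.14],"spin":0},{"claw":0.085,"delta_pos":[0,0,-0.18],"spin":0},{"claw":0.085,"delta_pos":[0,0,-0.18],"spin":0}]'
python3 -m jog '[{"claw":0.085,"delta_pos":[-0.085,0,0],"spin":0},{"claw":0.085,"delta_pos":[-0.085,0,0],"spin":0},{"claw":0.085,"delta_pos":[-0.085,0,0],"spin":0},{"claw":0.085,"delta_pos":[-0.085,0,0],"spin":0},{"claw":0.085,"delta_pos":[-0.085,0,0],"spin":0},{"claw":0.085,"delta_pos":[-0.085,0,0],"spin":0}]'
python3 -c "
from r import *
snap('wrist','w12'); st()"
python3 -m jog '[{"claw":0.085,"delta_pos":[0.21,0,0],"spin":0},{"claw":0.085,"delta_pos":[0.21,0,0],"spin":0},{"claw":0.085,"delta_pos":[0.21,0,0],"spin":0},{"claw":0.085,"delta_pos":[0.21,0,0],"spin":0},{"claw":0.085,"delta_pos":[0.21,0,0],"spin":0},{"claw":0.085,"delta_pos":[0.21,0,0],"spin":0},{"claw":0.085,"delta_pos":[0.21,0,0],"spin":0},{"claw":0.085,"delta_pos":[0.21,0,0],"spin":0}]'
python3 - <<'E'
from r import *
snap('wrist','w13'); st(); snap('side','side1'); snap('scene','scene1')
T=lambda l,a,z:np.r_[mid+u*l+n*a,z]
def dec(f,marks):
    im,P=load(f);v=(255*(im/255.)**.5).astype(np.uint8)
    for l,z,col in marks:
        for a in(-29,29): cv2.circle(v,tuple(int(round(k)) for k in proj(P,T(l,a,z))[0]),1,col,-1)
    return v,P
R,G=(0,0,255),(0,255,0)
v,P=dec('w12',[(-129,30,G),(-123.7,34,R),(-87.7,34,R)]); q=proj(P,T(-110,0,40))[0].astype(int); print(q)
a=cv2.resize(v[max(0,q[1]-75):q[1]+75,q[0]-100:q[0]+100],(400,300))
v,P=dec('w13',[(117,34,G),(111.7,34,R),(75.7,34,R),(72,34,G),(36,34,G)]); q=proj(P,T(80,0,40))[0].astype(int); print(q)
b=cv2.resize(v[max(0,q[1]-75):max(0,q[1]-75)+150,q[0]-100:q[0]+100],(400,300))
c=cv2.resize(load('side1')[0][210:330,305:465],(400,300)); d=cv2.resize(load('scene1')[0][235:415,290:450],(400,300))
cv2.imwrite('pics/m3.png',np.vstack([np.hstack([a,b]),np.hstack([c,d])]))
E
```

```text
time_s: 24.08
eef_pos: [646.8, -235.8, 260.3]
eef_rot: [3.127, 0.006, 1.702]
force: [1.2, -0.0, 1.2]
gripper_width: 85.1
finger_force: 0.0
time_s: 24.58
eef_pos: [652.3, -317.8, 250.5]
eef_rot: [-3.142, -0.002, 1.704]
force: [-0.5, 0.2, 0.4]
gripper_width: 85.0
finger_force: 0.0
t 24.63 l -188.4 a 2.4 z 250.7 yaw-rail 0.003 F [-0.1 -0.5 -0.1] w 84.9 ff 0.0
time_s: 25.3
eef_pos: [624.6, -110.3, 251.1]
eef_rot: [3.141, 0.001, 1.705]
force: [-0.8, -0.6, -0.8]
gripper_width: 85.0
finger_force: 0.0
t 25.35 l 18.7 a 1.7 z 250.8 yaw-rail 0.000 F [ 0.2  0.5 -0.2] w 85.1 ff 0.0
[314 102]
[315 125]
```

View pics/m3.png

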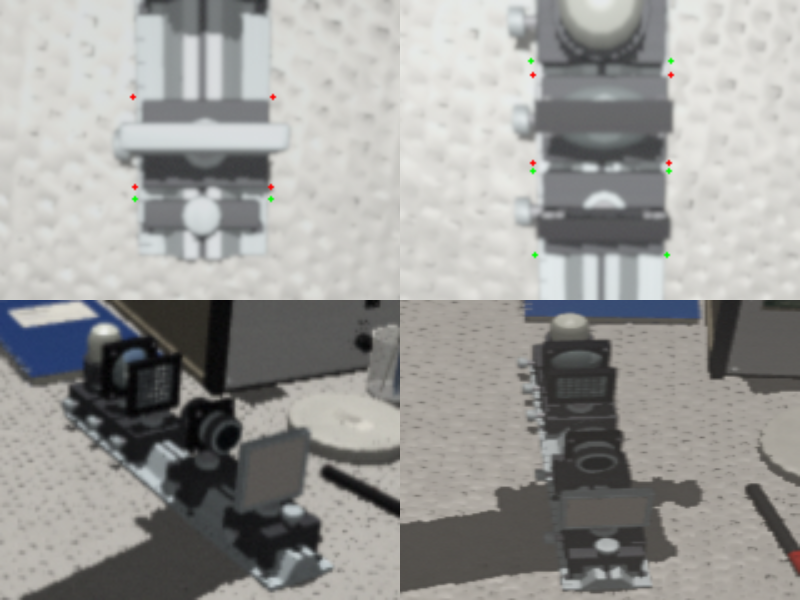

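The last view shows all four seated and square. The lamp–condenser, condenser–slide and screen–stop gaps are about 3–5 mm. I'll check the lens's position numerically from w12 and w13.

Run:
```python
from r import *
T=lambda l,a,z:np.r_[mid+u*l+n*a,z]
for f,z,aa in (('w12',34,(-22,22)),('w13',34,(-22,22)),('w12',5,(-28,28))):
    im,P=load(f); g=cv2.cvtColor(im,cv2.COLOR_BGR2GRAY)
    for a in aa:
        ls=np.arange(-92,42,2.); q=proj(P,[T(l,a,z) for l in ls]).round().astype(int)
        print(f,z,a,' '.join('%.0f:%d'%(l,g[y,x]) for l,(x,y) in zip(ls,q) if 0<=y<480 and 0<=x<640))
```

```text
w12 34 -22 -92:59 -90:65 -88:133 -86:180 -84:179 -82:179 -80:178 -78:178 -76:178 -74:177 -72:177 -70:176 -68:176 -66:176 -64:175 -62:174 -60:175 -58:174 -56:148 -54:30 -52:23 -50:13 -48:10 -46:26 -44:58 -42:59 -40:58 -38:58 -36:58 -34:58 -32:59 -30:55
w12 34 22 -92:59 -90:63 -88:126 -86:176 -84:176 -82:175 -80:176 -78:175 -76:175 -74:174 -72:174 -70:175 -68:175 -66:175 -64:174 -62:174 -60:173 -58:173 -56:147 -54:21 -52:19 -50:14 -48:11 -46:25 -44:59 -42:60 -40:57 -38:51 -36:52 -34:49 -32:37 -30:41
w13 34 -22 -92:17 -90:17 -88:19 -86:15 -84:15 -82:15 -80:17 -78:29 -76:59 -74:64 -72:65 -70:65 -68:64 -66:64 -64:65 -62:65 -60:65 -58:64 -56:64 -54:58 -52:37 -50:23 -48:40 -46:31 -44:14 -42:13 -40:16 -38:16 -36:18 -34:18 -32:18 -30:19 -28:18 -26:19 -24:17 -22:20 -20:20 -18:21 -16:34 -14:53 -12:53 -10:37 -8:20 -6:32 -4:121 -2:195 0:202 2:202 4:203 6:190 8:204 10:204 12:205 14:205 16:206 18:207 20:207 22:207 24:208 26:209 28:210 30:210 32:210 34:206 36:138 38:59 40:40
w13 34 22 -92:19 -90:18 -88:17 -86:15 -84:15 -82:16 -80:15 -78:32 -76:59 -74:63 -72:64 -70:64 -68:63 -66:63 -64:64 -62:63 -60:
[... 207 characters left out ...]
02 4:202 6:203 8:203 10:203 12:203 14:203 16:204 18:205 20:205 22:205 24:206 26:207 28:207 30:207 32:208 34:196 36:110 38:59 40:40
w12 5 -28 -92:130 -90:116 -88:138 -86:165 -84:175 -82:156 -80:154 -78:173 -76:176 -74:174 -72:167 -70:155 -68:168 -66:170 -64:170 -62:164 -60:146 -58:169 -56:170 -54:170 -52:166 -50:113 -48:93 -46:104 -44:158 -42:155 -40:131 -38:144 -36:138 -34:97 -32:46 -30:44 -28:51 -26:62 -24:78 -22:67
w12 5 28 -92:60 -90:58 -88:60 -86:131 -84:173 -82:174 -80:175 -78:175 -76:170 -74:168 -72:170 -70:170 -68:168 -66:170 -64:170 -62:170 -60:170 -58:170 -56:170 -54:168 -52:154 -50:110 -48:59 -46:47 -44:41 -42:28 -40:32 -38:61 -36:60 -34:57 -32:56 -30:58 -28:56 -26:57 -24:57 -22:54
```

The lens centre measures -27.5 mm along the rail, and the midpoint between slide (+54.5) and screen (-106.5) is -26. That is midway, so I'm handing in.

```bash
python3 -c "
from cell import arm
print(arm.close_job())"
```

```text
the job is handed in; nothing more can be done
None
```

The job is handed in: condenser, slide holder, projection lens and screen stand seated and square on the rail in that order, with about 3–5 mm gaps at the lamp, condenser–slide and stop, and the projection lens within about 2 mm of midway; the arm made no contact with the log book, loupe or tape.

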